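Step the tube carousel back one notch past its pawl

ROBOT

A 7-joint arm with a two-finger parallel gripper is mounted at the origin on the work surface. World frame = base frame: x ahead of the robot, y to its left, z up, the work surface at z = 0. Lengths are in mm, angles in rad, forces in N, time in s.
With the tool pointing down it reaches from about 425 to 925 mm from the base axis. Payload 6.8 kg.
Tool frame: the origin (TCP) lies at the very end of the fingers, on their centre line; the grasp point (between the pads) lies robot.grasp_offset behind it (robot.grasp_offset is the distance from the TCP to the grasp point, in mm); z points along the fingers, y is the line along which they close (so a half turn about z gives the same grasp; the last joint's range is limited). The gripper opens to 88 mm and grips with 3 to 60 N. Pads are 20 mm wide; open, the fingers measure 115 mm over their backs; the gripper's body (75 mm by 178 mm) begins 61 mm behind the grasp point.
Start: joints at [1.062, 0.477, 0.022, 1.555, -0.011, 1.109, -0.083], TCP at [263.365, -621.519, 222.664] pointing down, gripper open.
Joint ranges: [-2.96, 2.96], [-0.34, 2.1], [-1.41, 1.46], [0.24, 2.44], [-1.37, 4.51], [0.17, 1.92], [-2.96, 2.96]. Speed limits (rad/s): [2.39, 2.39, 3.14, 3.14, 3.14, 3.14, 3.14].

INTERFACE

Orientations are given as a unit quaternion [w, x, y, z].
In Python, from station import robot gives the robot as it stands.
- The arm moves only by the tool jog_arm, never from a script. Its argument "motion" is a list of rows, each an object of numbers: "tx", "ty", "tz": the shift along the tool's x, y, z in m; "ax", "ay", "az": the turn, a rotation vector about the tool's x, y, z in rad. A call has 1 to 12 rows; each row is the pose to reach, as a shift and turn from the pose commanded when the call began, along the tool's axes at that moment; what a row does not reach only later rows make up. A row lasts 1/8 s, in which the tool goes at most 62.5 mm and 10.7 degrees, less where a joint would pass 70% of its speed; a pose out of reach is approached as far as the arm can. A call with a gripper value outside its range is refused whole. "hand" is the opening, from 0 (shut) to 1 (fully open), set as the call begins (left out, the last holds). The fingers move at their own pace and stop on an object; the grip force is fixed at half the most. Time passes only in rows, so rows that repeat a pose let the fingers close. It gives the time, the measured TCP pose, the force, the opening and the grip force at its end, in the units of the state.
- robot.state(): the state, without advancing time (a new reading comes with each control period).
- robot.read_camera(name): name is "side" or "top"; returns a dict with "image" (420x560x3 uint8, blue, green, red), "depth" (420x560 float32, mm along the optical axis (not along the pixel's ray), 0 where there is no reading), "mtx" (3x3 intrinsics, pixels), "world_from_camera" (4x4, takes a point from camera to world coordinates). Camera axes: x right, y up, looking along -z (the intrinsics and any distortion apply to the point x, -y, -z); pixel columns grow to the right and rows downward; lengths in mm; the calibration is good to about 2 mm. A picture is of the moment at which its call begins.
- robot.finish_job(): hands the job in; it is judged then, once.
The state is a dict: "time": time; "q": joint angles; "joint_vel": joint speeds; "joint_efforts": joint torques, N m; "tool_pos": TCP position; "tool_rot": TCP orientation; "contact_force": force on the tool from outside, world axes, zero at the start; "torque": the same for the moment, N m; "opening": finger opening in mm; "finger_force": force on a finger pad.
Only numpy, scipy, OpenCV 4.12 (cv2) and the standard library are available. Lean on these libraries where they do the work, as an engineer would, in place of code of your own. Each camera call takes 0.05 s, during which the arm holds its last target. There are 200 camera calls.

TASK

The sample-tube carousel has run one place too far. With a fingertip, push the pawl's upright tab so that the pawl's nose lifts well clear of the teeth (it stays up by itself), push one of the carousel's tall pegs to turn the carousel backward, anticlockwise seen from above, by one notch, then push the tab the other way so that the nose is fully down in the gap between the teeth again. Push gently and grip nothing, lift nothing, leave the things standing round the changer alone, and finish clear of everything.

Things in the scene. Friction and masses are not known exactly. Their poses are not given: they have to be found in the camera images.
- changer: Tube changer: a grey box, 250 mm (its x) by 270 mm (its y, from -147 to +123) by 40 mm high, fixed to the bench at a varying place and yaw. Origin: on the bench, on the carousel's upright axis; z up. It carries the flat carousel and, on its -y side, the dark steel pawl on an aluminium post (24 by 12 mm at x 42, y -121, top 98 mm above the bench).
- carousel (a joint): Turn of the carousel, rad; backward (anticlockwise from above) is positive. Starts at -0.08 to 0.08. One notch is 0.785. At 0 the nose is at the middle of a gap, at 0.785 at the middle of the next gap back; it goes down within 0.15 either side of a middle. A pawl that is down blocks backward turning after about 0.2. The bearing is stiff (0.12 N m): it stops where the push stops.
- disc (a point): Centre of the carousel's top face, 55 mm above the bench. Aluminium disc, 210 mm diameter, with 8 dark steel saw teeth 45 degrees apart near its rim (radius 82 to 104 mm, 14 mm high; the gaps between are 29 degrees wide). Eight short brass-capped tubes, 13 mm diameter, tops 75 mm above the bench, are fixed in it at radius 40 mm; hub 32 mm diameter, top 71 mm.
- peg0 (a point): Centre of the top of a tall peg fixed upright in the carousel, at radius 68 mm: grey, 14 mm diameter, 45 mm tall, top 100 mm above the bench. The pegs turn with the carousel. At carousel 0 this one lies 45 degrees anticlockwise from the changer's +x.
- peg1 (a point): Top of the like peg at 135 degrees.
- peg2 (a point): Top of the like peg at 225 degrees.
- peg3 (a point): Top of the like peg at 315 degrees (close to the pawl).
- pawl (a joint): Swing of the pawl about its level pivot (along the changer's y), rad. 0: fully down, nose between the teeth, at its stop. Grows as the nose rises; upper stop at 1.2. The hinge is stiff (1 to 1.5 N at the tab): the pawl stays at whatever angle it is left. The nose passes above the teeth from 0.3 up; well clear is 0.5 to 0.9.
- pivot (a point): Centre of the pawl's pivot, fixed on the changer at x 42, y -93, 85 mm above the bench.
- tab (a point): Middle of the pawl's upright tab, 55 mm from the pivot. Flat steel bar, 6 mm thick, 18 mm wide (along the changer's y), reaching 66 mm from the pivot. With the pawl down it leans 25 degrees from upright towards the changer's -x. Pushing it towards the changer's +x lifts the nose and the tab then leans to +x; pushing it towards -x lowers the nose.
- nose (a point): Underside of the pawl's nose. The arm, 14 mm wide, 10 mm thick, runs 62 mm from the pivot towards the changer's -x (its top 86 mm above the bench when down); the nose, 12 by 14 mm, hangs at its end, 57 mm above the bench when down.
- solvent_bottle: Bystander: closed amber bottle, 52 mm diameter, 120 mm tall, loose, standing on the bench beside the changer. Origin at the centre of its underside.
- standards_jar: Bystander: closed glass jar, 48 mm diameter, 60 mm tall, loose on the bench. Origin at the centre of its underside.
- wrench: Bystander: wrench 160 mm long lying loose on the bench beyond the changer. Origin at its middle, underside; x along it.

How it is judged (in metres and radians):
On the way, in this order (a step that is already met when the one before it is completed fails the run):
1. the pawl's nose is lifted well clear of the teeth (pawl above 0.4 rad) with the carousel still at its first notch (value of joint pawl above 0.4 rad and value of joint carousel between -0.3 and 0.3 rad), for 0.2 s.
2. with the pawl still up, the carousel stands one notch back (value of joint pawl above 0.3 rad and value of joint carousel between 0.6 and 0.97 rad), for 0.2 s.
At the end, for the whole second after the job is handed in: The carousel rests one notch back (0.60 to 0.97 rad) and the pawl is down between the teeth there (within 0.10 rad of its stop); nothing moves (value of joint carousel between 0.6 and 0.97 rad and value of joint pawl below 0.1 rad and velocity of joint carousel between -0.02 and 0.02 rad/s and linear speed of each of solvent_bottle, standards_jar, wrench below 0.02 m/s); the robot touches nothing.
It fails at once if a bystander was moved more than 20 mm or lifted (distance of any of solvent_bottle, standards_jar, wrench from where it was at the start of the episode above 0.02 m or height (world z) of any of solvent_bottle, standards_jar, wrench above 0.01 m).
It fails at once if a bystander was tipped (angle between any of solvent_bottle, standards_jar, wrench's own z axis and vertical above 0.3 rad).
It fails at once if part of the changer was pinched or pushed with more than 38 N (contact force between the fingers and changer above 38 N).
It also fails if it takes over 56 s, if anything falls off the work surface, if the arm or the gripper's body presses on something with over 40 N, if the wrist force passes 120 N, or if a joint passes its speed limit or range.

## Working session

There is one attempt and no reset: what is moved stays moved. The work goes in short steps, Python scripts to look and compute and a tool call to move; the robot and the scene stay as the last step left them, time stands still between calls to the robot, and variables do not carry over. Pictures are saved under pics/ and viewed, at most 10 in all, crops included, and the job is handed in when it is done.

Besides the shell and the picture viewer there is one more tool, called as name(argument=value, ...), one argument or row to a line, values as JSON. jog_arm: Moves the arm, as the interface text tells. Its arguments: {"type":"object","properties":{"motion":{"type":"array"},"hand":{"type":"number"}},"required":["motion"]}

```bash
ls; mkdir -p pics; python3 - <<'E'
from station import robot
import cv2,numpy as np
for n in("top","side"):
    c=robot.read_camera(n); cv2.imwrite(f"pics/{n}0.png",c["image"]); np.savez(f"{n}0.npz",**c)
    print(n,c["mtx"].round(1).tolist(),c["world_from_camera"].round(3).tolist())
print(robot.state(),robot.grasp_offset)
E
```

```text
pics
top [[396.0, 0.0, 273.6], [0.0, 396.0, 207.7], [0.0, 0.0, 1.0]] [[0.005, 0.987, -0.163, 485.322], [-1.0, 0.001, -0.024, 22.065], [-0.023, 0.164, 0.986, 855.955], [0.0, 0.0, 0.0, 1.0]]
side [[501.2, 0.0, 279.7], [0.0, 501.2, 211.6], [0.0, 0.0, 1.0]] [[0.975, 0.135, -0.177, 423.93], [-0.221, 0.509, -0.832, -688.723], [-0.023, 0.85, 0.526, 584.101], [0.0, 0.0, 0.0, 1.0]]
{'time': 0.1, 'q': array([ 1.06192029,  0.47770542,  0.02232317,  1.55631953, -0.01150967,
        1.10928525, -0.08309421]), 'joint_vel': array([ 3.35867459e-04, -1.39600494e-03,  7.17276175e-05, -3.23246641e-03,
       -7.29879119e-04, -1.44813782e-04,  9.19254512e-04]), 'joint_efforts': array([ 4.21443576e-03, -5.84093928e+01,  1.53988693e+00, -2.73316187e+01,
       -5.42509498e-02,  1.30651353e-02,  2.62259505e-05]), 'tool_pos': array([ 263.13901757, -621.02515957,  221.80057262]), 'tool_rot': array([-7.67944799e-04,  9.79985210e-01,  1.99068725e-01, -2.05464314e-04]), 'contact_force': array([-0.23467493, -0.43738212,  0.3191898 ]), 'torque': array([-0.08921585,  0.00374253, -0.03001961]), 'finger_force': 0.0, 'opening': 87.63301438608154} 18.700000000000003
```

View pics/top0.png

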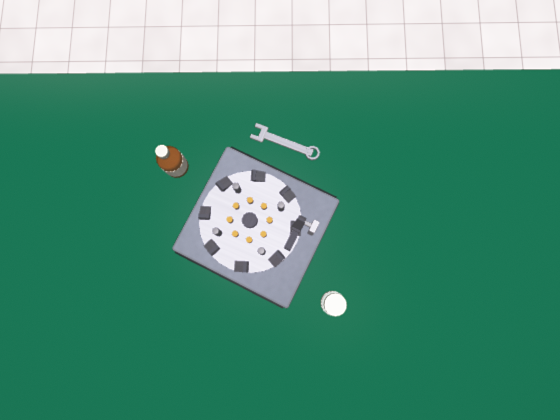

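View pics/side0.png

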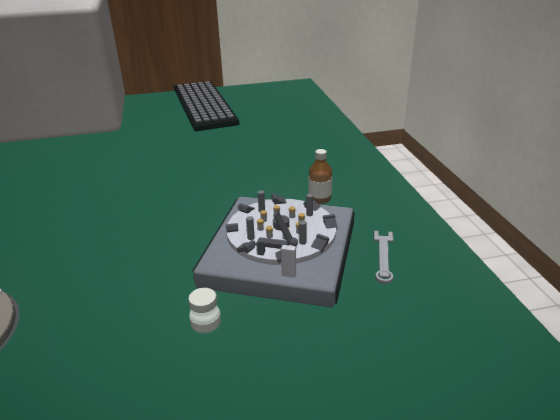

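The top view shows the hub at (250,220), pegs at (237,187), (281,206), (216,231) and (262,251), and the post at (314,227). The pawl runs from (302,222) to (290,248), the bottle is at (170,160) and the jar at (334,304). The side view agrees, with the post at (289,260) in front. Next I'll fit the changer pose from depth.

```bash
cat > h.py <<'E'
import numpy as np,cv2
from scipy.optimize import least_squares
def cloud(c):
    d=c["depth"];v,u=np.indices(d.shape);K=c["mtx"]
    P=np.stack([(u-K[0,2])/K[0,0]*d,-(v-K[1,2])/K[1,1]*d,-d,np.ones_like(d)],-1)
    return (P@c["world_from_camera"].T)[...,:3]
def proj(c,X):
    X=np.atleast_2d(X);T=np.linalg.inv(c["world_from_camera"]);p=X@T[:3,:3].T+T[:3,3]
    K=c["mtx"];return np.c_[K[0,0]*p[:,0]/-p[:,2]+K[0,2],K[1,1]*p[:,1]/p[:,2]+K[1,2]]
def ray(c,u,v,z):
    K=c["mtx"];T=c["world_from_camera"];r=T[:3,:3]@[(u-K[0,2])/K[0,0],-(v-K[1,2])/K[1,1],-1];o=T[:3,3]
    return o+r*(z-o[2])/r[2]
E
python3 - <<'E'
from h import *
t=dict(np.load("top0.npz"));W=cloud(t)
hub=ray(t,250,220,71);print("hub ray",hub,"cloud",W[220,250])
for u,v in [(237,187),(281,206),(216,231),(262,251),(314,227)]:
    print((u,v),ray(t,u,v,100).round(1),W[v-1:v+2,u-1:u+2].reshape(-1,3)[W[v-1:v+2,u-1:u+2,2].argmax()].round(1))
im=t["image"][130:320,160:350];cv2.imwrite("pics/crop.png",cv2.resize(im,None,fx=3.15,fy=3.15,interpolation=cv2.INTER_CUBIC))
s=dict(np.load("side0.npz"));im=s["image"][180:340,180:370];cv2.imwrite("pics/crops.png",cv2.resize(im,None,fx=3.7,fy=3.7,interpolation=cv2.INTER_CUBIC))
E
```

```text
hub ray [590.32853073  88.25809006  71.        ] cloud [590.22199228  88.19093129  71.79640585]
(237, 187) [651.5 112.2 100. ] [652.8 109.9 103.2]
(281, 206) [613.9  26.1 100. ] [615.3  26.1 102.8]
(216, 231) [565. 151. 100.] [566.6 148.6 103.3]
(262, 251) [527.   62.1 100. ] [526.7  61.8 105.3]
(314, 227) [573.1 -37.2 100. ] [572.9 -35.1 101.5]
```

View pics/crop.png

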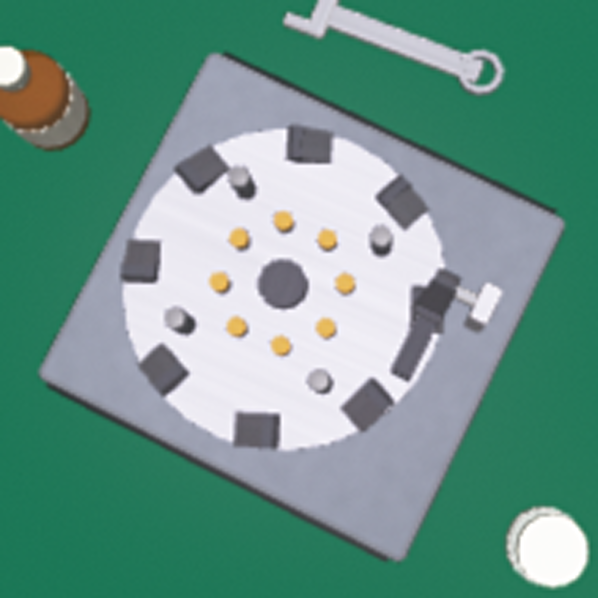

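View pics/crops.png

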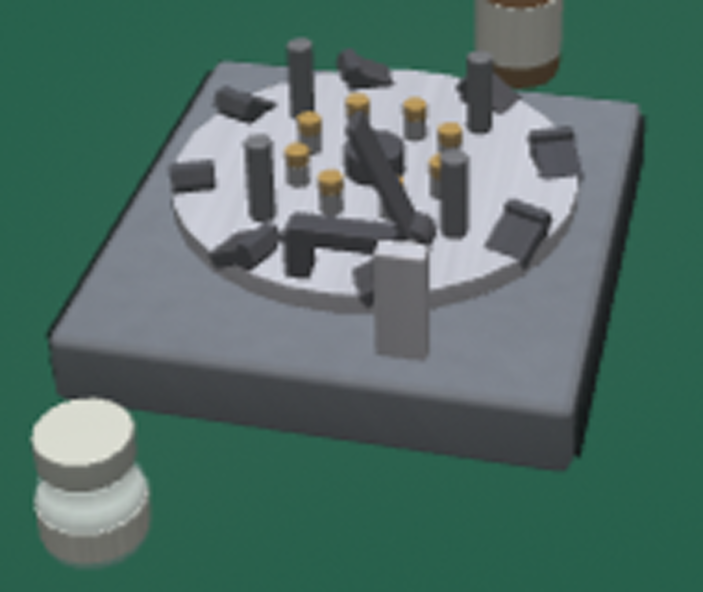

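The crops show the peg tops at (237,178), (381,234), (175,316) and (319,380), the box corners at (218,55), (563,215), (405,558) and (43,375), and the post top at about (488,302). The pawl is down, with its tab leaning towards changer -x.

```bash
python3 - <<'E'
from h import *
t=dict(np.load("top0.npz"))
full=lambda p:np.array(p)/3.15+[160,130]-.5+.5/3.15
pg=full([(237,176),(380,232),(174,316),(318,379)]);bx=full([(218,55),(563,215),(405,558),(43,375)]);po=full([(489,301)])
px=np.r_[pg,bx,po]
def pts(p):
    x,y,w,c=p;R=lambda a:np.array([[np.cos(a),-np.sin(a)],[np.sin(a),np.cos(a)]])
    P=np.array([68*np.array([np.cos(a),np.sin(a)]) for a in np.deg2rad([45,315,135,225])])@R(c).T
    B=np.array([(125,123),(125,-147),(-125,-147),(-125,123)]);Q=np.array([(42,-121)])
    A=np.r_[P,B,Q]@R(w).T+[x,y];return np.c_[A,[100]*4+[40]*4+[98]]
f=lambda p:((proj(t,pts(p))-px)*np.repeat([2,1,1],[4,4,1])[:,None]).ravel()
r=least_squares(f,[590,88,-.45,0]);print(r.x,f(r.x).reshape(-1,2).round(1).tolist())
for n,(u,v) in dict(bottle=(162,151),jar=(334,304)).items(): print(n,ray(t,u,v,120 if n=="bottle" else 60).round())
s=dict(np.load("side0.npz"))
p=r.x;c,sn=np.cos(p[2]),np.sin(p[2]);w=lambda x,y,z:[p[0]+c*x-sn*y,p[1]+sn*x+c*y,z]
q=[w(0,0,71),w(42,-121,98),w(14,-93,145),w(42,-93,85),*pts(p)[:4]]
print(((proj(s,q)-[180,180])*3.7).round().tolist())
E
```

```text
[ 5.92376069e+02  8.98157746e+01 -4.51609621e-01  5.78175290e-02] [[0.7, -0.8], [0.5, 0.8], [0.5, 0.6], [0.9, -0.6], [-3.3, -2.7], [1.7, 0.3], [-0.2, 1.7], [-3.1, 0.4], [-0.9, -0.3]]
bottle [719. 257. 120.]
jar [427. -77.  60.]
[[376.0, 150.0], [406.0, 253.0], [357.0, 125.0], [419.0, 241.0], [481.0, 60.0], [457.0, 160.0], [300.0, 48.0], [260.0, 146.0]]
```

```bash
cat > plan.py <<'E'
import sys
from h import *
from scipy.spatial.transform import Rotation as R
from station import robot
X0,Y0,W=592.4,89.8,-.4516
def plan(x,y,z,yaw):  # changer mm, tool-x direction deg in changer
    s=robot.state();T=R.from_quat(s["tool_rot"],scalar_first=True);p=s["tool_pos"]
    A=R.from_euler("z",W);local=A.inv().apply(p-[X0,Y0,0])
    g=A.apply([x,y,z])+[X0,Y0,0];G=R.from_euler("z",W+np.deg2rad(yaw))*R.from_euler("x",np.pi)
    print("t",s["time"],"local",local.round(1),"F",A.inv().apply(s["contact_force"]).round(1),"q7",s["q"][6].round(2),"open",round(s["opening"],1))
    print("goal",g.round(),"shift",(T.inv().apply(g-p)/1000).round(4),"turn",(T.inv()*G).as_rotvec().round(3))
plan(*map(float,sys.argv[1:]))
E
python3 plan.py -20 -93 200 0
```

```text
t 0.1 local [  14.  -783.3  221.8] F [-0.  -0.5  0.3] q7 -0.08 open 87.6
goal [534.  15. 200.] shift [ 0.4973 -0.4798  0.0225] turn [-0.001  0.001  0.852]
```

jog_arm(
  motion=[
    {"tx": 0.497, "ty": -0.48, "tz": 0.022, "az": 0.852},
    {"tx": 0.497, "ty": -0.48, "tz": 0.022, "az": 0.852},
    {"tx": 0.497, "ty": -0.48, "tz": 0.022, "az": 0.852},
    {"tx": 0.497, "ty": -0.48, "tz": 0.022, "az": 0.852},
    {"tx": 0.497, "ty": -0.48, "tz": 0.022, "az": 0.852},
    {"tx": 0.497, "ty": -0.48, "tz": 0.022, "az": 0.852},
    {"tx": 0.497, "ty": -0.48, "tz": 0.022, "az": 0.852},
    {"tx": 0.497, "ty": -0.48, "tz": 0.022, "az": 0.852},
    {"tx": 0.497, "ty": -0.48, "tz": 0.022, "az": 0.852},
    {"tx": 0.497, "ty": -0.48, "tz": 0.022, "az": 0.852},
    {"tx": 0.497, "ty": -0.48, "tz": 0.022, "az": 0.852},
    {"tx": 0.497, "ty": -0.48, "tz": 0.022, "az": 0.852},
  ],
  hand=0,
)

```text
invalid input
```

```bash
python3 plan.py -20 -93 122 0
```

```text
t 0.1 local [  14.  -783.3  221.8] F [-0.  -0.5  0.3] q7 -0.08 open 87.6
goal [534.  15. 122.] shift [ 0.4973 -0.4797  0.1005] turn [-0.001  0.001  0.852]
```

jog_arm(
  motion=[
    {"tx": 0.497, "ty": -0.48, "tz": 0.022, "ax": 0, "ay": 0, "az": 0.852},
    {"tx": 0.497, "ty": -0.48, "tz": 0.022, "ax": 0, "ay": 0, "az": 0.852},
    {"tx": 0.497, "ty": -0.48, "tz": 0.022, "ax": 0, "ay": 0, "az": 0.852},
    {"tx": 0.497, "ty": -0.48, "tz": 0.022, "ax": 0, "ay": 0, "az": 0.852},
    {"tx": 0.497, "ty": -0.48, "tz": 0.022, "ax": 0, "ay": 0, "az": 0.852},
    {"tx": 0.497, "ty": -0.48, "tz": 0.022, "ax": 0, "ay": 0, "az": 0.852},
    {"tx": 0.497, "ty": -0.48, "tz": 0.022, "ax": 0, "ay": 0, "az": 0.852},
    {"tx": 0.497, "ty": -0.48, "tz": 0.022, "ax": 0, "ay": 0, "az": 0.852},
  ],
  hand=0,
)

```text
time: 1.1
tool_pos: [456.9, -165.6, 206.9]
tool_rot: [0.0, 0.975, -0.224, 0.0]
contact_force: [1.1, -0.1, -0.3]
opening: 10.8
finger_force: 0.0
```

```bash
python3 plan.py -20 -93 122 0
```

```text
t 1.1 local [ -10.5 -288.9  206.9] F [ 1.1  0.4 -0.3] q7 -1.82 open 10.8
goal [534.  15. 122.] shift [-0.0095 -0.1959  0.0849] turn [ 0. -0.  0.]
```

jog_arm(
  motion=[
    {"tx": -0.0095, "ty": -0.196, "tz": 0.02, "ax": 0, "ay": 0, "az": 0},
    {"tx": -0.0095, "ty": -0.196, "tz": 0.02, "ax": 0, "ay": 0, "az": 0},
    {"tx": -0.0095, "ty": -0.196, "tz": 0.02, "ax": 0, "ay": 0, "az": 0},
    {"tx": -0.0095, "ty": -0.196, "tz": 0.02, "ax": 0, "ay": 0, "az": 0},
    {"tx": -0.0095, "ty": -0.196, "tz": 0.085, "ax": 0, "ay": 0, "az": 0},
    {"tx": -0.0095, "ty": -0.196, "tz": 0.085, "ax": 0, "ay": 0, "az": 0},
    {"tx": -0.0095, "ty": -0.196, "tz": 0.085, "ax": 0, "ay": 0, "az": 0},
  ],
)

```text
time: 1.98
tool_pos: [533.7, 12.1, 122.9]
tool_rot: [0.0, 0.975, -0.224, 0.0]
contact_force: [-0.8, -0.9, 0.2]
opening: 0.6
finger_force: 0.0
```

```bash
python3 plan.py 36 -93 122 0; python3 - <<'E'
from station import robot
import cv2
for n,sl in (("side",(slice(130,310),slice(150,390))),):
    c=robot.read_camera(n);cv2.imwrite("pics/a1.png",cv2.resize(c["image"][sl],None,fx=3.2,fy=3.2,interpolation=cv2.INTER_CUBIC))
E
```

```text
t 1.975 local [-18.9 -95.5 122.9] F [-0.4 -1.2  0.2] q7 -2.24 open 0.6
goal [584. -10. 122.] shift [ 0.0549 -0.0025  0.001 ] turn [ 0.    -0.    -0.001]
```

View pics/a1.png

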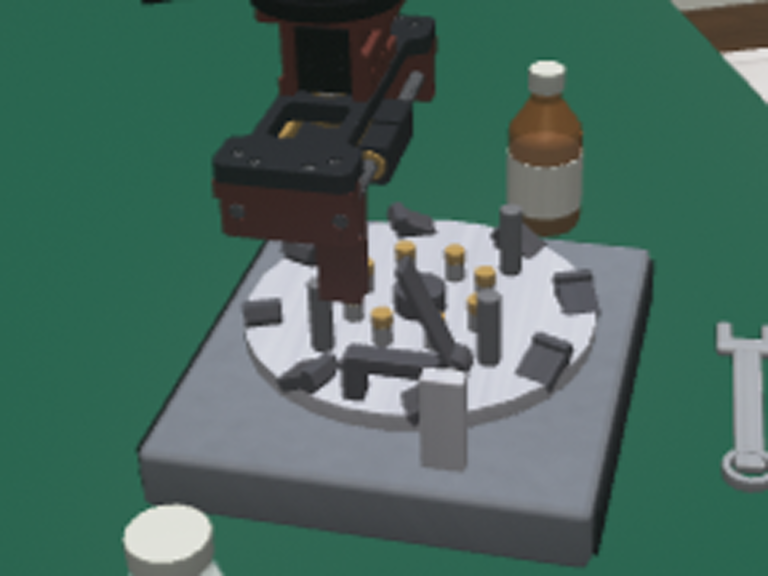

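The fingertip is at (340,295) on the -x side of the tab, whose top is at (405,265), with nothing in between. I'll push towards +x.

jog_arm(
  motion=[
    {"tx": 0.012, "ty": -0.002, "tz": 0.001, "ax": 0, "ay": 0, "az": 0},
    {"tx": 0.018, "ty": -0.002, "tz": 0.001, "ax": 0, "ay": 0, "az": 0},
    {"tx": 0.023, "ty": -0.002, "tz": 0.001, "ax": 0, "ay": 0, "az": 0},
    {"tx": 0.028, "ty": -0.002, "tz": 0.001, "ax": 0, "ay": 0, "az": 0},
    {"tx": 0.033, "ty": -0.002, "tz": 0.001, "ax": 0, "ay": 0, "az": 0},
    {"tx": 0.038, "ty": -0.002, "tz": 0.001, "ax": 0, "ay": 0, "az": 0},
    {"tx": 0.043, "ty": -0.002, "tz": 0.001, "ax": 0, "ay": 0, "az": 0},
    {"tx": 0.048, "ty": -0.002, "tz": 0.001, "ax": 0, "ay": 0, "az": 0},
    {"tx": 0.052, "ty": -0.002, "tz": 0.001, "ax": 0, "ay": 0, "az": 0},
    {"tx": 0.055, "ty": -0.002, "tz": 0.001, "ax": 0, "ay": 0, "az": 0},
    {"tx": 0.055, "ty": -0.002, "tz": 0.001, "ax": 0, "ay": 0, "az": 0},
  ],
)

```text
time: 3.4
tool_pos: [584.0, -9.3, 120.8]
tool_rot: [0.0, 0.975, -0.224, 0.0]
contact_force: [-0.4, -0.7, -1.9]
opening: 0.2
finger_force: 0.3
```

```bash
python3 plan.py 12 -93 140 0
```

```text
t 3.4 local [ 35.7 -92.8 120.8] F [-0.  -0.8 -1.9] q7 -2.19 open 0.2
goal [563.   1. 140.] shift [-0.0237  0.0002 -0.0192] turn [ 0. -0.  0.]
```

jog_arm(
  motion=[
    {"tx": -0.004, "ty": 0, "tz": -0.015, "ax": 0, "ay": 0, "az": 0},
    {"tx": -0.008, "ty": 0, "tz": -0.06, "ax": 0, "ay": 0, "az": 0},
    {"tx": -0.008, "ty": 0, "tz": -0.08, "ax": 0, "ay": 0, "az": 0},
  ],
)

```text
time: 3.78
tool_pos: [577.9, -5.3, 204.8]
tool_rot: [-0.001, 0.975, -0.224, 0.002]
contact_force: [0.6, 0.6, -0.3]
opening: 0.2
finger_force: 0.0
```

```bash
python3 plan.py -41.7 72.8 190 69
```

```text
t 3.775 local [ 28.5 -91.8 204.8] F [ 0.3  0.8 -0.3] q7 -2.18 open 0.2
goal [587. 173. 190.] shift [-0.0701 -0.1647  0.0148] turn [ 1.000e-03 -5.000e-03 -1.204e+00]
```

jog_arm(
  motion=[
    {"tx": -0.07, "ty": -0.165, "tz": 0.01, "ax": 0, "ay": 0, "az": -1.204},
    {"tx": -0.07, "ty": -0.165, "tz": 0.01, "ax": 0, "ay": 0, "az": -1.204},
    {"tx": -0.07, "ty": -0.165, "tz": 0.01, "ax": 0, "ay": 0, "az": -1.204},
    {"tx": -0.07, "ty": -0.165, "tz": 0.01, "ax": 0, "ay": 0, "az": -1.204},
    {"tx": -0.07, "ty": -0.165, "tz": 0.01, "ax": 0, "ay": 0, "az": -1.204},
    {"tx": -0.07, "ty": -0.165, "tz": 0.01, "ax": 0, "ay": 0, "az": -1.204},
    {"tx": -0.07, "ty": -0.165, "tz": 0.01, "ax": 0, "ay": 0, "az": -1.204},
    {"tx": -0.07, "ty": -0.165, "tz": 0.01, "ax": 0, "ay": 0, "az": -1.204},
    {"tx": -0.07, "ty": -0.165, "tz": 0.01, "ax": 0, "ay": 0, "az": -1.204},
  ],
)

```text
time: 4.9
tool_pos: [585.8, 173.3, 191.7]
tool_rot: [0.0, 0.93, 0.367, 0.001]
contact_force: [-0.6, 0.6, 0.6]
opening: 0.2
finger_force: 0.0
```

```bash
python3 plan.py -41.7 72.8 83 69; python3 - <<'E'
from station import robot
import cv2
c=robot.read_camera("side");cv2.imwrite("pics/a2.png",cv2.resize(c["image"][130:310,150:390],None,fx=3.2,fy=3.2,interpolation=cv2.INTER_CUBIC))
E
```

```text
t 4.9 local [-42.4  72.3 191.7] F [-0.8  0.3  0.6] q7 -1.4 open 0.2
goal [587. 173.  83.] shift [0.0006 0.0004 0.1087] turn [ 0.001 -0.001 -0.002]
```

View pics/a2.png

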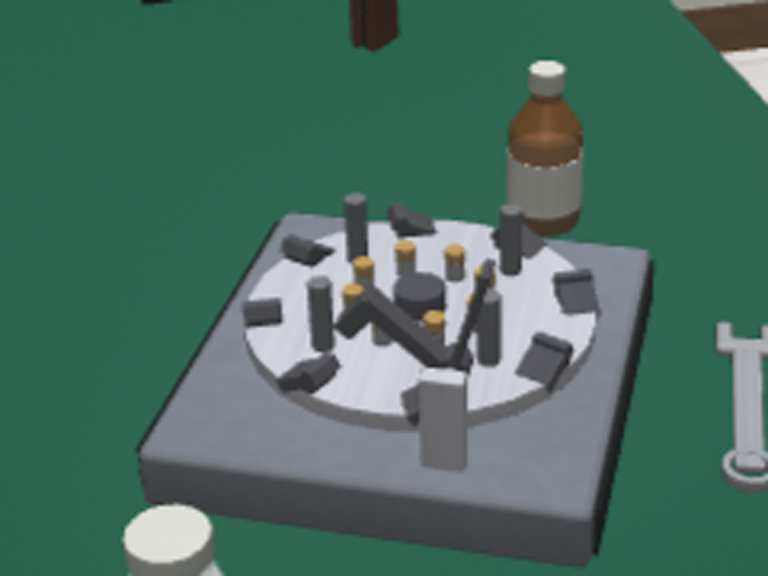

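The pawl is up: the nose is at (350,320) and the tab leans to +x with its top at (487,265). The carousel hasn't moved, and peg1 is at (356,225). I'll lower the finger beside it.

jog_arm(
  motion=[
    {"tx": 0.0005, "ty": 0.0005, "tz": 0.055, "ax": 0, "ay": 0, "az": 0},
    {"tx": 0.0005, "ty": 0.0005, "tz": 0.095, "ax": 0, "ay": 0, "az": 0},
    {"tx": 0.0005, "ty": 0.0005, "tz": 0.108, "ax": 0, "ay": 0, "az": 0},
    {"tx": 0.0005, "ty": 0.0005, "tz": 0.108, "ax": 0, "ay": 0, "az": 0},
  ],
)

```text
time: 5.45
tool_pos: [586.3, 173.5, 83.0]
tool_rot: [-0.0, 0.93, 0.367, -0.0]
contact_force: [-0.3, -0.2, -0.5]
opening: 0.5
finger_force: 0.0
```

```bash
python3 plan.py -63.3 16.5 83 69
```

```text
t 5.45 local [-42.   72.6  83. ] F [-0.2 -0.4 -0.5] q7 -1.46 open 0.5
goal [543. 132.  83.] shift [-0.06    0.0002  0.    ] turn [-0.     0.001 -0.   ]
```

jog_arm(
  motion=[
    {"tx": -0.008, "ty": 0, "tz": 0, "ax": 0, "ay": 0, "az": 0},
    {"tx": -0.013, "ty": 0, "tz": 0, "ax": 0, "ay": 0, "az": 0},
    {"tx": -0.018, "ty": 0, "tz": 0, "ax": 0, "ay": 0, "az": 0},
    {"tx": -0.023, "ty": 0, "tz": 0, "ax": 0, "ay": 0, "az": 0},
    {"tx": -0.028, "ty": 0, "tz": 0, "ax": 0, "ay": 0, "az": 0},
    {"tx": -0.033, "ty": 0, "tz": 0, "ax": 0, "ay": 0, "az": 0},
    {"tx": -0.038, "ty": 0, "tz": 0, "ax": 0, "ay": 0, "az": 0},
    {"tx": -0.043, "ty": 0, "tz": 0, "ax": 0, "ay": 0, "az": 0},
    {"tx": -0.048, "ty": 0, "tz": 0, "ax": 0, "ay": 0, "az": 0},
    {"tx": -0.053, "ty": 0, "tz": 0, "ax": 0, "ay": 0, "az": 0},
    {"tx": -0.057, "ty": 0, "tz": 0, "ax": 0, "ay": 0, "az": 0},
    {"tx": -0.06, "ty": 0, "tz": 0, "ax": 0, "ay": 0, "az": 0},
  ],
)

```text
time: 6.95
tool_pos: [542.6, 131.9, 83.0]
tool_rot: [0.0, 0.93, 0.367, 0.0]
contact_force: [3.9, -0.9, -0.6]
opening: 0.8
finger_force: 1.6
```

jog_arm(
  motion=[
    {"tx": 0, "ty": 0, "tz": 0, "ax": 0, "ay": 0, "az": 0},
    {"tx": 0, "ty": 0, "tz": 0, "ax": 0, "ay": 0, "az": 0},
    {"tx": 0.006, "ty": 0, "tz": 0, "ax": 0, "ay": 0, "az": 0},
    {"tx": 0.015, "ty": 0, "tz": 0, "ax": 0, "ay": 0, "az": 0},
    {"tx": 0.015, "ty": 0, "tz": -0.06, "ax": 0, "ay": 0, "az": 0},
    {"tx": 0.015, "ty": 0, "tz": -0.12, "ax": 0, "ay": 0, "az": 0},
    {"tx": 0.06, "ty": 0, "tz": -0.12, "ax": 0, "ay": 0, "az": 0},
  ],
)

```text
time: 7.82
tool_pos: [589.1, 173.0, 209.0]
tool_rot: [0.001, 0.931, 0.366, 0.004]
contact_force: [1.4, 0.2, 0.6]
opening: 0.5
finger_force: 0.0
```

```bash
python3 plan.py 95 -93 200 0; python3 - <<'E'
from station import robot
import cv2,numpy as np
c=robot.read_camera("side");np.savez("side3.npz",**c);cv2.imwrite("pics/a3.png",cv2.resize(c["image"][130:310,150:390],None,fx=3.2,fy=3.2,interpolation=cv2.INTER_CUBIC))
from h import *
X0,Y0,W=592.4,89.8,-.4516
for k in (.6,.785,.97):
    P=[[X0+68*np.cos(W+k+a),Y0+68*np.sin(W+k+a),100] for a in np.deg2rad([45,135,225,315])]
    print(k,((proj(c,P)-[150,130])*3.2).round().tolist())
E
```

```text
t 7.825 local [-39.3  73.4 209. ] F [1.2 0.8 0.6] q7 -1.4 open 0.5
goal [637. -35. 200.] shift [-0.1068  0.1853  0.0093] turn [ 1.000e-03 -9.000e-03  1.201e+00]
0.6 [[464.0, 194.0], [316.0, 226.0], [371.0, 308.0], [530.0, 271.0]]
0.785 [[445.0, 191.0], [308.0, 236.0], [392.0, 311.0], [536.0, 259.0]]
0.97 [[425.0, 190.0], [304.0, 247.0], [415.0, 313.0], [537.0, 248.0]]
```

View pics/a3.png

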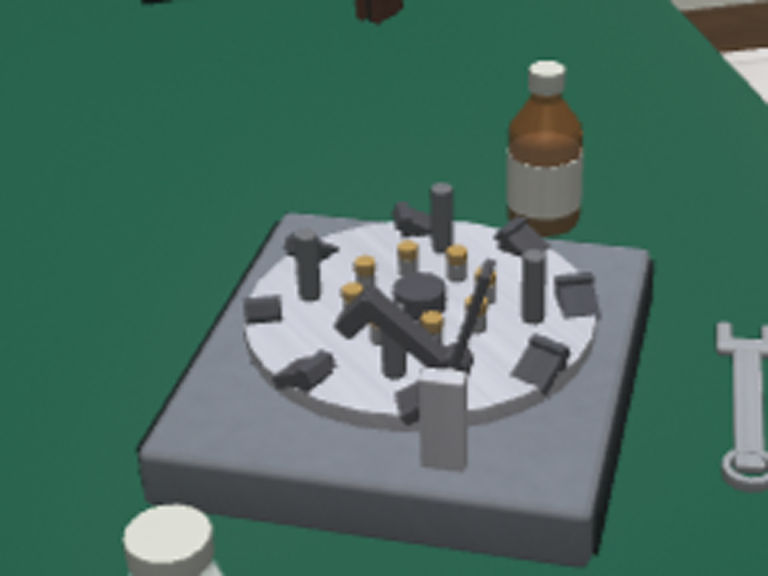

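The carousel has turned one notch: peg0 is at (441,188) and peg1 at (307,235), which gives about 0.79 rad. The pawl is still up. Next I'll go to the +x side of the tab.

jog_arm(
  motion=[
    {"tx": -0.107, "ty": 0.185, "tz": 0.008, "ax": 0, "ay": 0, "az": 1.2},
    {"tx": -0.107, "ty": 0.185, "tz": 0.008, "ax": 0, "ay": 0, "az": 1.2},
    {"tx": -0.107, "ty": 0.185, "tz": 0.008, "ax": 0, "ay": 0, "az": 1.2},
    {"tx": -0.107, "ty": 0.185, "tz": 0.008, "ax": 0, "ay": 0, "az": 1.2},
    {"tx": -0.107, "ty": 0.185, "tz": 0.008, "ax": 0, "ay": 0, "az": 1.2},
    {"tx": -0.107, "ty": 0.185, "tz": 0.008, "ax": 0, "ay": 0, "az": 1.2},
    {"tx": -0.107, "ty": 0.185, "tz": 0.008, "ax": 0, "ay": 0, "az": 1.2},
    {"tx": -0.107, "ty": 0.185, "tz": 0.008, "ax": 0, "ay": 0, "az": 1.2},
    {"tx": -0.107, "ty": 0.185, "tz": 0.008, "ax": 0, "ay": 0, "az": 1.2},
  ],
)

```text
time: 9.0
tool_pos: [634.7, -34.4, 194.6]
tool_rot: [0.0, 0.975, -0.221, -0.0]
contact_force: [-0.2, -1.1, 1.2]
opening: 0.1
finger_force: 0.0
```

```bash
python3 plan.py 95 -93 122 0
```

```text
t 9.0 local [ 92.3 -93.3 194.6] F [ 0.3 -1.1  1.2] q7 -2.13 open 0.1
goal [637. -35. 122.] shift [ 0.0028 -0.0003  0.0726] turn [0.    0.001 0.007]
```

jog_arm(
  motion=[
    {"tx": 0.003, "ty": 0, "tz": 0.05, "ax": 0, "ay": 0, "az": 0.007},
    {"tx": 0.003, "ty": 0, "tz": 0.072, "ax": 0, "ay": 0, "az": 0.007},
    {"tx": -0.01, "ty": 0, "tz": 0.072, "ax": 0, "ay": 0, "az": 0.007},
    {"tx": -0.016, "ty": 0, "tz": 0.072, "ax": 0, "ay": 0, "az": 0.007},
    {"tx": -0.021, "ty": 0, "tz": 0.072, "ax": 0, "ay": 0, "az": 0.007},
    {"tx": -0.026, "ty": 0, "tz": 0.072, "ax": 0, "ay": 0, "az": 0.007},
    {"tx": -0.031, "ty": 0, "tz": 0.072, "ax": 0, "ay": 0, "az": 0.007},
    {"tx": -0.036, "ty": 0, "tz": 0.072, "ax": 0, "ay": 0, "az": 0.007},
    {"tx": -0.04, "ty": 0, "tz": 0.072, "ax": 0, "ay": 0, "az": 0.007},
    {"tx": -0.044, "ty": 0, "tz": 0.072, "ax": 0, "ay": 0, "az": 0.007},
    {"tx": -0.047, "ty": 0, "tz": 0.072, "ax": 0, "ay": 0, "az": 0.007},
    {"tx": -0.047, "ty": 0, "tz": 0.072, "ax": 0, "ay": 0, "az": 0.007},
  ],
)

```text
time: 10.5
tool_pos: [591.9, -14.3, 122.8]
tool_rot: [0.0, 0.974, -0.225, -0.0]
contact_force: [-0.7, -0.1, -0.8]
opening: 0.9
finger_force: 0.0
```

```bash
python3 plan.py 38 -93 122 0
```

```text
t 10.5 local [ 45.  -93.9 122.8] F [-0.6 -0.4 -0.8] q7 -2.19 open 0.9
goal [586. -10. 122.] shift [-0.007  -0.0009  0.0008] turn [ 0.     0.001 -0.002]
```

jog_arm(
  motion=[
    {"tx": -0.002, "ty": 0, "tz": 0, "ax": 0, "ay": 0, "az": 0},
    {"tx": -0.004, "ty": 0, "tz": 0, "ax": 0, "ay": 0, "az": 0},
    {"tx": -0.006, "ty": 0, "tz": 0, "ax": 0, "ay": 0, "az": 0},
    {"tx": -0.006, "ty": 0, "tz": 0, "ax": 0, "ay": 0, "az": 0},
  ],
)

```text
time: 11.0
tool_pos: [586.7, -11.8, 123.0]
tool_rot: [0.0, 0.974, -0.225, -0.0]
contact_force: [0.7, 0.1, -0.4]
opening: 0.5
finger_force: 0.1
```

jog_arm(
  motion=[
    {"tx": -0.001, "ty": 0, "tz": 0, "ax": 0, "ay": 0, "az": 0},
    {"tx": -0.001, "ty": 0, "tz": 0, "ax": 0, "ay": 0, "az": 0},
  ],
)

```text
time: 11.25
tool_pos: [586.0, -11.4, 123.0]
tool_rot: [0.0, 0.974, -0.225, 0.0]
contact_force: [0.1, -0.5, -0.0]
opening: 0.7
finger_force: 0.3
```

jog_arm(
  motion=[
    {"tx": -0.001, "ty": 0, "tz": 0, "ax": 0, "ay": 0, "az": 0},
    {"tx": -0.001, "ty": 0, "tz": 0, "ax": 0, "ay": 0, "az": 0},
  ],
)

```text
time: 11.5
tool_pos: [585.1, -11.0, 123.0]
tool_rot: [0.0, 0.974, -0.225, -0.0]
contact_force: [0.8, -0.1, 0.3]
opening: 0.2
finger_force: 0.3
```

jog_arm(
  motion=[
    {"tx": -0.001, "ty": 0, "tz": 0, "ax": 0, "ay": 0, "az": 0},
    {"tx": -0.001, "ty": 0, "tz": 0, "ax": 0, "ay": 0, "az": 0},
  ],
)

```text
time: 11.75
tool_pos: [584.3, -10.6, 123.0]
tool_rot: [0.0, 0.974, -0.225, 0.0]
contact_force: [1.3, -0.0, 0.6]
opening: 0.3
finger_force: 0.4
```

jog_arm(
  motion=[
    {"tx": -0.001, "ty": 0, "tz": 0, "ax": 0, "ay": 0, "az": 0},
    {"tx": -0.001, "ty": 0, "tz": 0, "ax": 0, "ay": 0, "az": 0},
  ],
)

```text
time: 12.0
tool_pos: [584.0, -10.4, 123.2]
tool_rot: [-0.0, 0.974, -0.225, 0.001]
contact_force: [3.5, -2.0, -1.0]
opening: 0.5
finger_force: 1.4
```

```bash
python3 plan.py 38 -93 122 0; python3 - <<'E'
from station import robot
import cv2
c=robot.read_camera("side");cv2.imwrite("pics/a4.png",cv2.resize(c["image"][130:310,150:390],None,fx=3.2,fy=3.2,interpolation=cv2.INTER_CUBIC))
E
```

```text
t 12.0 local [ 36.1 -93.8 123.2] F [ 4.  -0.2 -1. ] q7 -2.2 open 0.5
goal [586. -10. 122.] shift [ 0.0019 -0.0008  0.0012] turn [-0.    -0.001 -0.003]
```

View pics/a4.png

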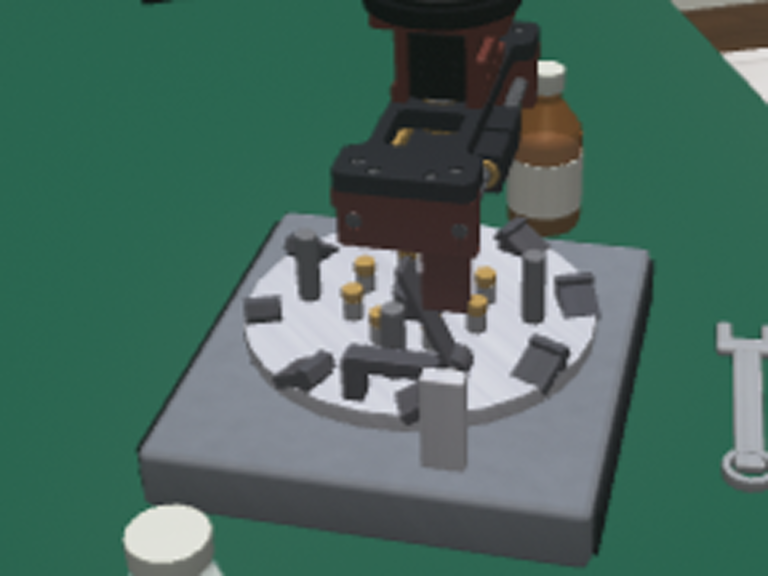

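The nose is down in the gap at (353,385), the tab is back at its starting lean with its top at (405,268), and the force is rising at the stop. One more small nudge, then I'll back away.

jog_arm(
  motion=[
    {"tx": -0.001, "ty": 0, "tz": 0, "ax": 0, "ay": 0, "az": 0},
    {"tx": -0.001, "ty": 0, "tz": 0, "ax": 0, "ay": 0, "az": 0},
  ],
)

```text
time: 12.3
tool_pos: [583.7, -10.3, 123.4]
tool_rot: [-0.0, 0.974, -0.225, 0.001]
contact_force: [6.0, -2.9, -0.8]
opening: 0.4
finger_force: 2.3
```

jog_arm(
  motion=[
    {"tx": 0.005, "ty": 0, "tz": 0, "ax": 0, "ay": 0, "az": 0},
    {"tx": 0.03, "ty": 0, "tz": 0, "ax": 0, "ay": 0, "az": 0},
    {"tx": 0.03, "ty": 0, "tz": -0.06, "ax": 0, "ay": 0, "az": 0},
    {"tx": 0.03, "ty": 0, "tz": -0.1, "ax": 0, "ay": 0, "az": 0},
    {"tx": 0.03, "ty": 0.06, "tz": -0.1, "ax": 0, "ay": 0, "az": 0},
    {"tx": 0.03, "ty": 0.12, "tz": -0.1, "ax": 0, "ay": 0, "az": 0},
    {"tx": 0.03, "ty": 0.14, "tz": -0.1, "ax": 0, "ay": 0, "az": 0},
    {"tx": 0.03, "ty": 0.14, "tz": -0.1, "ax": 0, "ay": 0, "az": 0},
    {"tx": 0.03, "ty": 0.14, "tz": -0.1, "ax": 0, "ay": 0, "az": 0},
  ],
)

```text
time: 13.42
tool_pos: [548.7, -146.2, 222.8]
tool_rot: [-0.001, 0.975, -0.224, -0.0]
contact_force: [0.7, 0.7, 0.2]
opening: 0.3
finger_force: 0.0
```

```bash
python3 - <<'E'
from station import robot
import cv2
c=robot.read_camera("top");s=robot.read_camera("side")
a=cv2.resize(c["image"][130:310,180:350],(378,400));b=cv2.resize(s["image"][170:310,190:340],(420,392))
b=cv2.copyMakeBorder(b,0,8,0,0,cv2.BORDER_CONSTANT);cv2.imwrite("pics/a5.png",cv2.hconcat([a,b]));print(robot.state()["contact_force"])
E
```

```text
[0.4346148  1.22121907 0.91519725]
```

View pics/a5.png

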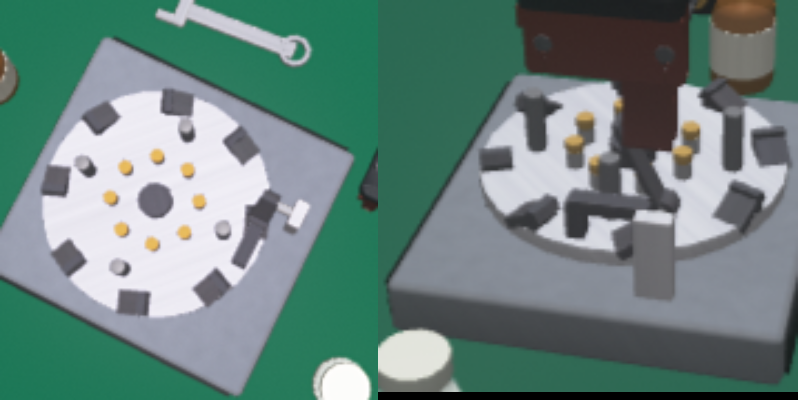

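The top view shows the pawl down from (262,205) to (245,255), pegs one notch back, bystanders where they were, and the arm clear off to the right. I'll hand it in.

```bash
python3 -c "
from station import robot
print(robot.finish_job())"
```

```text
the job is handed in; nothing more can be done
None
```

I handed the job in at about 13.5 s. By the last camera check the carousel is one notch back (about 0.79 rad), the pawl is down against its stop, the bystanders have not visibly moved, and the arm is clear; the hand-in returned no verdict.

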